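Wedge the rocking drawer unit

ROBOT

A 6-joint arm with a two-finger parallel gripper is mounted at the origin on the work surface. World frame = base frame: x ahead of the robot, y to its left, z up, the work surface at z = 0. Lengths are in mm, angles in degrees, forces in N, time in s.
With the tool pointing down it reaches from about 300 to 850 mm from the base axis. Payload 4.2 kg.
Tool frame: the origin (TCP) lies at the very end of the fingers, on their centre line; the grasp point (between the pads) lies 19 mm behind it (env.grasp_offset is the distance from the TCP to the grasp point, in mm); z points along the fingers, y is the line along which they close (so a half turn about z gives the same grasp; the last joint's range is limited). The gripper opens to 91 mm and grips with 3 to 60 N. Pads are 32 mm wide; open, the fingers measure 118 mm over their backs; the gripper's body (76 mm by 178 mm) begins 60 mm behind the grasp point.
Start: joints at [74.083, 18.312, 89.639, -0, 72.044, -1.146], TCP at [146.6, 556.014, 213.976] pointing down, gripper open.
Joint ranges: [-177.97, 177.97], [-48.28, 115.42], [12.27, 149.76], [-77.06, 257.06], [2.81, 150.46], [-146.56, 146.56]. Speed limits (degrees/s): [147.25, 147.25, 180, 180, 180, 180].

INTERFACE

Orientations are given as [roll, pitch, yaw] about the fixed x, y, z axes, in that order (R = Rz(yaw) Ry(pitch) Rx(roll)).
In Python, from workcell import env gives the robot as it stands. The module is installed in compiled form; this text tells all that it offers.
- The arm moves only by the tool send_rows, never from a script. Its argument "motion" is a list of rows, each an object of numbers: "tx", "ty", "tz": the shift along the tool's x, y, z in units of 500 mm (1.0 is 500 mm); "rx", "ry", "rz": the turn, a rotation vector about the tool's x, y, z in units of 30 degrees (1.0 is 30 degrees); "gripper": the closure, from -1 (fully open) to 1 (shut). In form: [{"tx": .., "ty": .., "tz": .., "rx": .., "ry": .., "rz": .., "gripper": ..}, ...]. A call has 1 to 12 rows; each row shifts and turns the commanded pose from where the row before left it, along the tool's axes as they then stand; what a row does not reach is not made up. A row lasts 1/8 s, in which the tool goes at most 62.5 mm and 10.7 degrees, less where a joint would pass 70% of its speed; a pose out of reach is approached as far as the arm can. A call with a number of a shift or a turn outside -1 to 1 is refused whole. A call with a gripper value outside its range is refused whole. The fingers move at their own pace and stop on an object; "grip_force" is the grip in N (left out, the last holds). Time passes only in rows, so rows that do not move let the fingers close. It gives the time, the measured TCP pose, the force, the opening and the grip force at its end, in the units of the state.
- env.state(): the state, without advancing time (a new reading comes with each control period).
- env.grab_frame(name): name is "scene" or "top" or "wrist"; returns a dict with "frame" (480x640x3 uint8, red, green, blue), "vertical_fov" (degrees; the focal length in pixels is half the picture's height over the tangent of half this angle, whatever the lens; pixels are square), "cx", "cy" (the principal point, pixels), "rvec" (rotation vector, rad) and "tvec" (3), from world to camera coordinates, as OpenCV has them; the wrist camera has in their place "T_tool_cam" (4x4, takes a point from camera to tool coordinates, whose origin is the TCP and whose axes are the flange's). Camera axes: x right, y down, z forward; pixel columns grow to the right and rows downward; lengths in mm; the calibration is good to about 2 mm. A picture is of the moment at which its call begins: read the wrist's pose just before it. There is no depth.
- env.job_done(): hands the job in; it is judged then, once.
The state is a dict: "time_s": time; "qpos": joint angles; "qvel": joint speeds; "effort": joint torques, N m; "ee_pos": TCP position; "ee_rot": TCP orientation; "force": force on the tool from outside, world axes, zero at the start; "torque": the same for the moment, N m; "gripper_width": finger opening in mm; "gripper_force": force on a finger pad.
Only numpy, scipy, OpenCV 4.12 (cv2) and the standard library are available. Lean on these libraries where they do the work, as an engineer would, in place of code of your own. Each camera call takes 0.05 s, during which the arm holds its last target. There are 200 camera calls.

TASK

The low red drawer unit rocks because its orange foot, at the corner nearest the wedge, is too short: push the loose wooden wedge, thin end first, under that foot until it is snug and the unit no longer rocks, without jacking the unit up. Then test it: press down on the unit's top at the corner over the orange foot with a fingertip, firmly, about a kilo's weight for half a second, and push the wedge further if the unit still rocks. Only push and press: lift or carry nothing, do not shove the unit along the bench, leave the other things alone, and finish with the hand clear.

Things in the scene. Friction and masses are not known exactly. Their poses are not given: they have to be found in the camera images.
- chest: low red steel two-drawer unit with a black top mat, 220 deep (its x) x 300 wide (its y), 80 mm high, loose, about 4 kg; drawers face its +x. Origin on the bench plane under its middle, z up. Four round, domed feet, 28 mm across, at x = +-85, y = +-125 mm; steel body from 28 mm up. It stands level on its three black feet and rocks down at the orange one under about 3 to 7 N on that corner
- short_foot (a point): point on the bench plane below the centre of the orange short foot, moving with the unit: (85, -125, 0) mm in its frame. The foot hangs 4 to 8 mm above the bench (differs every time). It is round, 28 mm across, with a domed underside, so the wedge meets it at its middle; the unit's end face lies 25 mm from this point towards its -y
- corner (a point): the spot to press on the unit's flat top, at the corner over the orange foot: (95, -135, 80) mm in its frame, 15 mm in from both edges
- wedge: loose beech wedge, 160 long (its x) x 45 wide (its y), 2 mm thick at the thin end (+x), growing evenly to 18 mm at the thick end (-x); 60 g; origin: centre of its underside. Lies flat off the unit's -y end, thin end towards the orange foot. Slides at under 1 N; once it meets the foot the push climbs by about 1 N per mm, and at 10 N or more the unit itself starts to slide. Stays where pushed
- tape_measure: yellow and black tape measure standing on edge, 72 x 38 x 64 mm high; origin at the centre of its underside; leave alone
- tape_roll: black roll of tape lying flat, 100 mm across, 19 mm high; origin at the centre of its underside; leave alone
- glue: yellow glue bottle with orange cap, upright, 60 mm across, 170 mm high; origin at the centre of its underside; leave alone
- wrench: steel wrench lying flat, 180 mm long along its x, about 20 mm high; origin below its middle; leave alone
Not all that is in view belongs to the job. Several things have the shape of the wedge; the one meant has the colours described above.

How it is judged (in metres and radians):
On the way, in this order (a step that is already met when the one before it is completed fails the run):
1. the wedge has been pushed under the orange foot (y of short_foot in the frame of wedge between -0.022 and 0.022 m and x of short_foot in the frame of wedge between -0.06 and 0.075 m), for 0.2 s.
2. the corner over the orange foot is pressed down firmly with the fingertip (more than 6 N) and the unit, carried by the wedge, does not rock (all of step 1 and contact force between the fingers and chest above 6 N and horizontal distance between the grasp point and corner below 0.05 m and height (world z) of the grasp point above 0.07 m and contact force between wedge and chest above 1 N and angle between chest's own z axis and vertical below 0.012 rad), for 0.2 s.
At the end, for the whole second after the job is handed in: The wedge lies under the orange foot and carries some of it (more than 0.3 N), the foot's centre within 22 mm of the wedge's centre line; the unit is level within 0.012 rad (about 1.7 mm at the opposite foot), all is at rest and the hand is clear (all of step 1 and contact force between wedge and chest above 0.3 N and angle between chest's own z axis and vertical below 0.012 rad and height (world z) of chest below 0.003 m and linear speed of each of chest, wedge below 0.01 m/s); the robot touches nothing.
It fails at once if the wedge was lifted or tipped up (height (world z) of wedge above 0.006 m or angle between wedge's own z axis and vertical above 0.15 rad).
It fails at once if the unit was lifted or tipped (height (world z) of chest above 0.02 m or angle between chest's own z axis and vertical above 0.15 rad).
It fails at once if the unit was shoved along the bench (more than 15 mm) (distance of chest from where it was at the start of the episode above 0.015 m).
It fails at once if another thing on the bench was disturbed (moved more than 20 mm) (distance of any of tape_measure, tape_roll, glue, wrench from where it was at the start of the episode above 0.02 m).
It also fails if it takes over 72 s, if anything falls off the work surface, if the arm or the gripper's body presses on something with over 40 N, if the wrist force passes 120 N, or if a joint passes its speed limit or range.

## Working session

There is one attempt and no reset: what is moved stays moved. The work goes in short steps, Python scripts to look and compute and a tool call to move; the robot and the scene stay as the last step left them, time stands still between calls to the robot, and variables do not carry over. Pictures are saved under pics/ and viewed, at most 10 in all, crops included, and the job is handed in when it is done.

Besides the shell and the picture viewer there is one more tool, called after "Call:" as a command line: name --argument value ..., lists and objects as JSON in quotes. send_rows: Moves the arm, as the interface text tells. Shifts and turns lie within -1 to 1; 1 stands for 500 mm of shift or 30 degrees of turn. Its arguments: {"type":"object","properties":{"motion":{"type":"array"},"grip_force":{"type":"number"}},"required":["motion"]}

```bash
mkdir -p pics; python3 - <<'E'
from workcell import env
import cv2,json
s=env.state();print(s)
for n in("scene","top"):
    f=env.grab_frame(n);cv2.imwrite(f"pics/{n}0.png",f["frame"][:,:,::-1]);f.pop("frame");print(n,f)
f=env.grab_frame("wrist");f.pop("frame");print(f)
E
```

```text
{'time_s': 0.0, 'qpos': array([ 7.40813125e+01,  1.83526817e+01,  8.97067691e+01,  1.25407398e-03,
        7.20445068e+01, -1.14649957e+00]), 'qvel': array([-7.01070901e-03, -5.25143937e-02, -7.14924400e-02,  3.87036006e-06,
        5.40059624e-02,  4.78925799e-02]), 'effort': array([ 3.86851734e-04, -4.12472177e+01, -2.31971633e+01,  7.27608288e-02,
        4.57893033e-02, -1.48570421e-04]), 'ee_pos': array([146.46916921, 555.50275983, 213.10740036]), 'ee_rot': array([-1.79896087e+02, -3.27212651e-03,  1.65227421e+02]), 'force': array([ 0.78490037, -0.29089903,  0.49429404]), 'torque': array([ 0.008108  ,  0.02773552, -0.00733095]), 'gripper_force': 0.0, 'gripper_width': 91.31461529330133}
scene {'vertical_fov': 51.16728914725934, 'cx': 314.9813522557451, 'cy': 239.74740742462797, 'rvec': array([ 2.28466761,  1.29365008, -0.38896751]), 'tvec': array([-349.92056492, -375.80830178, 1741.46749277])}
top {'vertical_fov': 55.04229831796362, 'cx': 324.2766471358111, 'cy': 236.36313730345555, 'rvec': array([ 2.16838678, -2.13210547,  0.20841389]), 'tvec': array([  33.00356817,  621.50707267, 1089.99378813])}
{'vertical_fov': 68.47615055104419, 'cx': 318.9163631705573, 'cy': 239.07681809617628, 'T_tool_cam': array([[ 5.34219239e-04, -9.71796904e-01, -2.35818769e-01,
         6.62968159e+01],
       [ 9.99999306e-01,  7.66737537e-04, -8.94306660e-04,
         2.66953482e-01],
       [ 1.04989555e-03, -2.35818128e-01,  9.71796639e-01,
        -1.71012684e+02],
       [ 0.00000000e+00,  0.00000000e+00,  0.00000000e+00,
         1.00000000e+00]])}
```

View pics/scene0.png

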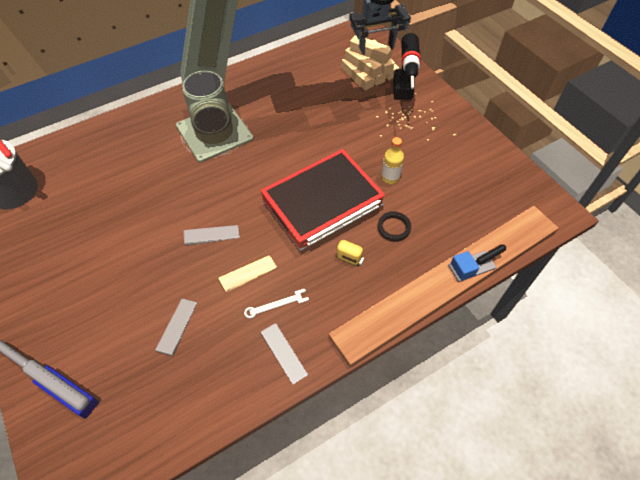

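View pics/top0.png

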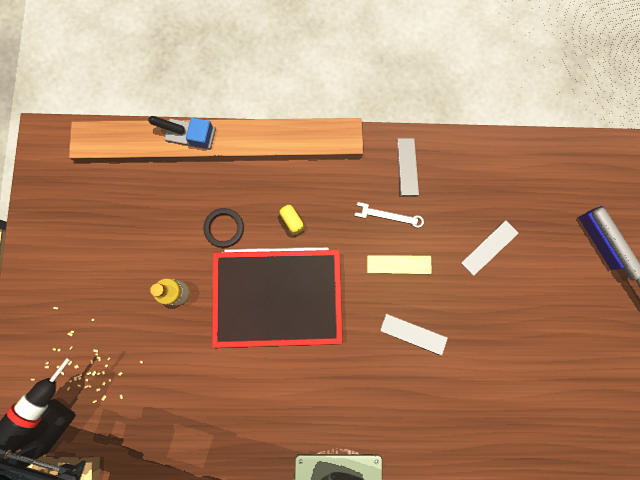

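The beech wedge is the pale-yellow one at (399,264) in the top view. It points at the red unit, whose -y end is at col 341, so the orange foot is near (330,260). The same-shaped grey or white pieces at (408,167), (490,248) and (414,334) don't match the beech colour. I'll measure the wedge and unit, and confirm with a crop.

```bash
cat > h.py <<'E'
from workcell import env
import cv2,numpy as np
def ray(f,px,z):
    h=f["frame"].shape[0];F=h/2/np.tan(np.radians(f["vertical_fov"]/2))
    R=cv2.Rodrigues(f["rvec"])[0];c=-R.T@f["tvec"]
    out=[]
    for u,v in px:
        d=R.T@np.array([(u-f["cx"])/F,(v-f["cy"])/F,1.]);out.append((c+d*(z-c[2])/d[2])[:2])
    return np.array(out)
def rect(mask,seed):
    n,l,st,_=cv2.connectedComponentsWithStats(mask.astype(np.uint8))
    ls=l[seed[1],seed[0]]
    return cv2.boxPoints(cv2.minAreaRect(np.argwhere(l==ls)[:,::-1].astype(np.float32)))
E
python3 - <<'E'
from h import *
np.set_printoptions(precision=1,suppress=True)
im={}
for n,ws in(("top",(399,264)),("scene",(247,273))):
    f=env.grab_frame(n);im[n]=f["frame"];hsv=cv2.cvtColor(f["frame"],cv2.COLOR_RGB2HSV)
    print(n,"wedge hsv",hsv[ws[1],ws[0]])
    H,S,V=cv2.split(hsv)
    w=(H>18)&(H<36)&(S>40)&(V>150)
    b=rect(w,ws);print("wedge px",b.tolist());print(ray(f,b,9),"\n centre",ray(f,b,9).mean(0))
    r=((H<5)|(H>175))&(S>170)&(V>140)
    mat=(V<70)
    ms=(277,298) if n=="top" else (322,195)
    n_,l,_,_=cv2.connectedComponentsWithStats((cv2.erode(mat.astype(np.uint8),np.ones((3,3)))))
    hull=cv2.convexHull(np.argwhere(l==l[ms[1],ms[0]])[:,::-1].astype(np.int32))
    q=cv2.approxPolyDP(hull,12,True)[:,0];print("mat",q.tolist());print(ray(f,q,80))
a=cv2.resize(im["top"][190:360,200:460],None,fx=3,fy=3)[:,:780]
cv2.imwrite("pics/c1.png",a[:,:,::-1])
E
```

```text
top wedge hsv [ 30  53 254]
wedge px [[367.0, 255.0], [431.0, 255.0], [431.0, 273.0], [367.0, 273.0]]
[[ 581.5  -67.7]
 [ 584.5 -232.5]
 [ 538.2 -231.5]
 [ 535.4  -67.6]] 
 centre [ 559.9 -149.8]
mat [[639, 479], [19, 477], [0, 454], [0, 0], [639, 0]]
[[  73.3 -676.2]
 [  72.3  701.4]
 [ 119.2  747.8]
 [1214.5  885.9]
 [1278.1 -795.1]]
scene wedge hsv [ 28  55 254]
wedge px [[217.93817138671875, 277.3608703613281], [270.6391906738281, 253.9381866455078], [276.7422790527344, 267.6701354980469], [224.041259765625, 291.09283447265625]]
[[ 535.1 -232.1]
 [ 544.1  -67.5]
 [ 593.7  -74.1]
 [ 583.5 -235.8]] 
 centre [ 564.1 -152.4]
mat [[639, 479], [0, 479], [0, 0], [639, 0]]
[[ 1485.8   327.5]
 [  782.4  -849.3]
 [-1048.3  -458.6]
 [  302.5  1731.8]]
```

View pics/c1.png

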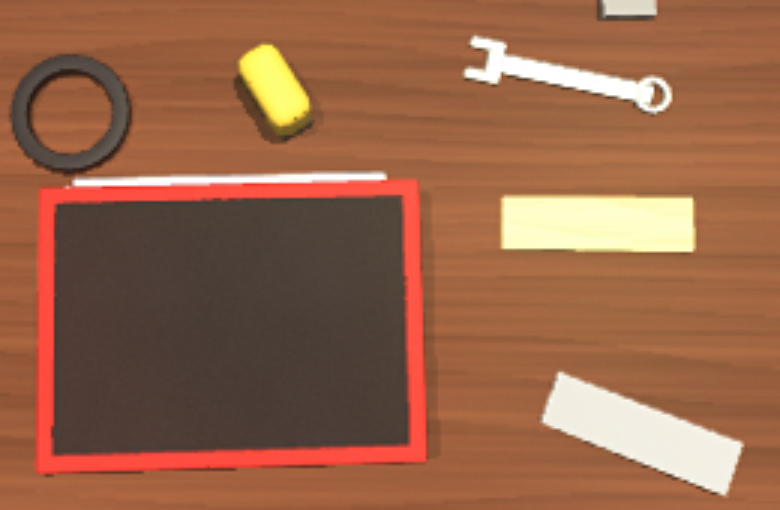

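The crop shows one pale-yellow beech wedge at crop (598,223). It is aligned with the unit's upper-right corner at crop (418,181), and the look-alike at crop (640,433) is grey-white. Next I'll work out the unit's pose from its red rim.

```bash
python3 - <<'E'
from h import *
np.set_printoptions(precision=1,suppress=True)
f=env.grab_frame("top");H,S,V=cv2.split(cv2.cvtColor(f["frame"],cv2.COLOR_RGB2HSV))
r=((H<6)|(H>174))&(S>170)&(V>170)
n,l,st,_=cv2.connectedComponentsWithStats(r.astype(np.uint8));k=l[300,338] or l[300,340]
hull=cv2.convexHull(np.argwhere(l==k)[:,::-1].astype(np.int32))
q=cv2.approxPolyDP(hull,4,True)[:,0].astype(float);print(q.tolist());w=ray(f,q,80);print(w)
# fit rigid rect
print(np.linalg.norm(w-np.roll(w,-1,0),axis=1))
c=w.mean(0)
best=None
from scipy.optimize import least_squares
loc=np.array([[110,150],[110,-150],[-110,-150],[-110,150]])
R=lambda t:np.array([[np.cos(t),-np.sin(t)],[np.sin(t),np.cos(t)]])
def res(p):
    m=loc@R(p[2]).T+p[:2];return np.array([np.min(np.linalg.norm(m-x,axis=1)) for x in w])
s=least_squares(res,[*c,0]).x;print("chest",s[:2],np.degrees(s[2]),"res",res(s))
for n,p in(("foot",(85,-125)),("corner",(95,-135)),("endmid",(85,-150))):print(n,R(s[2])@p+s[:2])
# wedge exact: use contour columns top edge/bottom edge of the thin and thick halves
w=((H>18)&(H<36)&(S>40)&(V>150));ys,xs=np.where(w[240:290,360:440]);ys+=240;xs+=360
for x0 in(370,385,400,415,428):
    yy=ys[xs==x0];z=2+16*(x0-367)/64
    print(x0,ray(f,[(x0+.5,yy.min())],z)[0],ray(f,[(x0+.5,yy.max()+1)],z)[0])
print(ray(f,[(367,264)],2),ray(f,[(432,264)],18))
E
```

```text
[[341.0, 343.0], [212.0, 347.0], [213.0, 253.0], [338.0, 250.0]]
[[365.6   1.9]
 [353.  299.1]
 [570.7 308.4]
 [583.4  10.9]]
[297.4 217.9 297.7 218. ]
chest [468.1 155.1] 2.428415979637051 res [1.7 1.6 1.6 1.5]
foot [558.4  33.8]
corner [568.8  24.2]
endmid [559.4   8.8]
370 [582.4 -77.5] [536.1 -77.4]
385 [ 582.7 -115.6] [ 536.5 -115.2]
400 [ 580.3 -153.5] [ 534.2 -152.9]
415 [ 580.5 -191.3] [ 534.6 -190.5]
428 [ 580.7 -223.9] [ 534.9 -222.8]
[[559.1 -68.5]] [[ 560.4 -232.2]]
```

The unit is at (468,155), yaw 2.4°, with the foot at about (558,34). The wedge centre line is at x≈558 and points along +y, with its tip at y≈-69 and thick end at y≈-232. A straight +y push will do, so I'll turn the tool so its x points along world +y and bring it behind the thick end.

Call:
send_rows --motion '[{"rz": 0.314,"gripper": 0.74},{"rz": 0.314,"gripper": 0.74},{"rz": 0.314,"gripper": 0.74},{"rz": 0.314,"gripper": 0.74},{"rz": 0.314,"gripper": 0.74},{"rz": 0.314,"gripper": 0.74},{"rz": 0.314,"gripper": 0.74},{"rz": 0.314,"gripper": 0.74}]' --grip_force 20

```text
invalid input at $.motion[0]: expected keys tx, ty, tz, rx, ry, rz, gripper
```

Call:
send_rows --motion '[{"tx": -0.09,"ty": 0.045},{"tx": -0.09,"ty": 0.045},{"tx": -0.09,"ty": 0.045},{"tx": -0.09,"ty": 0.045},{"tx": -0.09,"ty": 0.045},{"tx": -0.09,"ty": 0.045},{"tx": -0.09,"ty": 0.045},{"tx": -0.09,"ty": 0.045},{"tx": -0.09,"ty": 0.045},{"tx": -0.09,"ty": 0.045},{"tx": -0.09,"ty": 0.045},{"tx": -0.09,"ty": 0.045}]'

```text
invalid input at $.motion[0]: expected keys tx, ty, tz, rx, ry, rz, gripper
```

Call:
send_rows --motion '[{"tx": 0,"ty": 0,"tz": 0,"rx": 0,"ry": 0,"rz": 0.314,"gripper": 0.74},{"tx": 0,"ty": 0,"tz": 0,"rx": 0,"ry": 0,"rz": 0.314,"gripper": 0.74},{"tx": 0,"ty": 0,"tz": 0,"rx": 0,"ry": 0,"rz": 0.314,"gripper": 0.74},{"tx": 0,"ty": 0,"tz": 0,"rx": 0,"ry": 0,"rz": 0.314,"gripper": 0.74},{"tx": 0,"ty": 0,"tz": 0,"rx": 0,"ry": 0,"rz": 0.314,"gripper": 0.74},{"tx": 0,"ty": 0,"tz": 0,"rx": 0,"ry": 0,"rz": 0.314,"gripper": 0.74},{"tx": 0,"ty": 0,"tz": 0,"rx": 0,"ry": 0,"rz": 0.314,"gripper": 0.74},{"tx": 0,"ty": 0,"tz": 0,"rx": 0,"ry": 0,"rz": 0.314,"gripper": 0.74}]' --grip_force 20

```text
time_s: 1.3
ee_pos: [146.6, 555.9, 213.9]
ee_rot: [180.0, 0.0, 89.6]
force: [-0.5, -0.6, -0.1]
gripper_width: 14.1
gripper_force: 0.0
```

Call:
send_rows --motion '[{"tx": -0.1,"ty": 0.05,"tz": 0,"rx": 0,"ry": 0,"rz": 0,"gripper": 0.74},{"tx": -0.1,"ty": 0.05,"tz": 0,"rx": 0,"ry": 0,"rz": 0,"gripper": 0.74},{"tx": -0.1,"ty": 0.05,"tz": 0,"rx": 0,"ry": 0,"rz": 0,"gripper": 0.74},{"tx": -0.1,"ty": 0.05,"tz": 0,"rx": 0,"ry": 0,"rz": 0,"gripper": 0.74},{"tx": -0.1,"ty": 0.05,"tz": 0,"rx": 0,"ry": 0,"rz": 0,"gripper": 0.74},{"tx": -0.1,"ty": 0.05,"tz": 0,"rx": 0,"ry": 0,"rz": 0,"gripper": 0.74},{"tx": -0.1,"ty": 0.05,"tz": 0,"rx": 0,"ry": 0,"rz": 0,"gripper": 0.74},{"tx": -0.1,"ty": 0.05,"tz": 0,"rx": 0,"ry": 0,"rz": 0,"gripper": 0.74},{"tx": -0.1,"ty": 0.05,"tz": 0,"rx": 0,"ry": 0,"rz": 0,"gripper": 0.74},{"tx": -0.1,"ty": 0.05,"tz": 0,"rx": 0,"ry": 0,"rz": 0,"gripper": 0.74},{"tx": -0.1,"ty": 0.05,"tz": 0,"rx": 0,"ry": 0,"rz": 0,"gripper": 0.74},{"tx": -0.1,"ty": 0.05,"tz": 0,"rx": 0,"ry": 0,"rz": 0,"gripper": 0.74}]'

```text
time_s: 2.8
ee_pos: [445.8, -46.5, 214.1]
ee_rot: [180.0, -0.0, 89.8]
force: [0.5, 0.1, 0.0]
gripper_width: 11.8
gripper_force: 0.0
```

Call:
send_rows --motion '[{"tx": -0.1,"ty": 0.05,"tz": 0,"rx": 0,"ry": 0,"rz": 0,"gripper": 0.74},{"tx": -0.1,"ty": 0.05,"tz": 0,"rx": 0,"ry": 0,"rz": 0,"gripper": 0.74},{"tx": -0.1,"ty": 0.05,"tz": 0,"rx": 0,"ry": 0,"rz": 0,"gripper": 0.74},{"tx": -0.1,"ty": 0.05,"tz": 0,"rx": 0,"ry": 0,"rz": 0,"gripper": 0.74},{"tx": -0.05,"ty": 0.025,"tz": 0,"rx": 0,"ry": 0,"rz": 0,"gripper": 0.74},{"tx": 0,"ty": 0,"tz": 0,"rx": 0,"ry": 0,"rz": 0,"gripper": 0.74},{"tx": 0,"ty": 0,"tz": 0,"rx": 0,"ry": 0,"rz": 0,"gripper": 0.74}]'

```text
time_s: 3.68
ee_pos: [556.7, -269.0, 213.7]
ee_rot: [-179.9, -0.1, 89.9]
force: [0.2, -0.9, 0.1]
gripper_width: 11.9
gripper_force: 0.0
```

Call:
send_rows --motion '[{"tx": 0,"ty": 0,"tz": 0.08,"rx": 0,"ry": 0,"rz": 0,"gripper": 0.74},{"tx": 0,"ty": 0,"tz": 0.08,"rx": 0,"ry": 0,"rz": 0,"gripper": 0.74},{"tx": 0,"ty": 0,"tz": 0.08,"rx": 0,"ry": 0,"rz": 0,"gripper": 0.74},{"tx": 0,"ty": 0,"tz": 0.08,"rx": 0,"ry": 0,"rz": 0,"gripper": 0.74},{"tx": 0,"ty": 0,"tz": 0.06,"rx": 0,"ry": 0,"rz": 0,"gripper": 0.74},{"tx": 0,"ty": 0,"tz": 0.032,"rx": 0,"ry": 0,"rz": 0,"gripper": 0.74},{"tx": 0,"ty": 0,"tz": 0,"rx": 0,"ry": 0,"rz": 0,"gripper": 0.74},{"tx": 0,"ty": 0,"tz": 0,"rx": 0,"ry": 0,"rz": 0,"gripper": 0.74}]'

```text
time_s: 4.68
ee_pos: [558.2, -270.1, 9.4]
ee_rot: [179.9, 0.1, 89.9]
force: [-0.8, -0.9, -0.0]
gripper_width: 12.0
gripper_force: 0.0
```

```bash
python3 - <<'E'
from h import *
print(env.state()["ee_pos"],env.state()["force"])
a=env.grab_frame("top")["frame"][190:360,260:480];b=env.grab_frame("wrist")["frame"]
a=cv2.resize(a,None,fx=2.35,fy=2.35);a=a[:400,:517];b=cv2.resize(b,(280,210))
c=np.zeros((400,800,3),np.uint8);c[:a.shape[0],:a.shape[1]]=a;c[:210,520:]=b
cv2.imwrite("pics/d1.png",c[:,:,::-1])
E
```

```text
[ 558.17477032 -270.07525986    9.39438844] [-0.84191624 -0.86670906 -0.02893936]
```

View pics/d1.png

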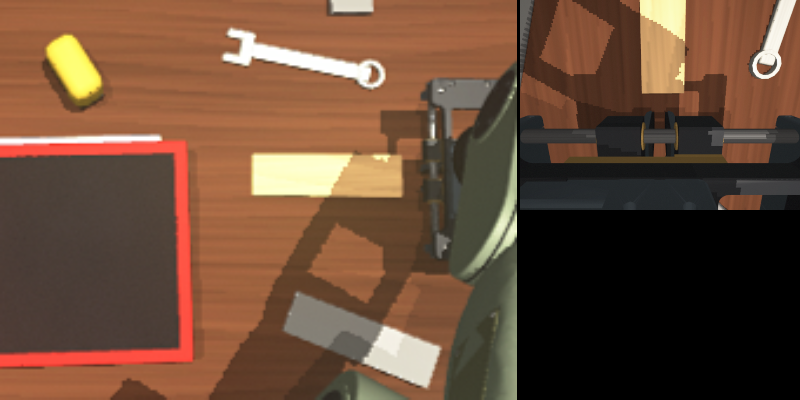

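Wedge thick end, at wrist-inset (663,93), is centred between the fingers, around (660,140). The path to the red corner is free. I'll lower a little and push.

Call:
send_rows --motion '[{"tx": 0,"ty": 0,"tz": 0.008,"rx": 0,"ry": 0,"rz": 0,"gripper": 0.74},{"tx": 0.02,"ty": 0,"tz": 0,"rx": 0,"ry": 0,"rz": 0,"gripper": 0.74},{"tx": 0.02,"ty": 0,"tz": 0,"rx": 0,"ry": 0,"rz": 0,"gripper": 0.74},{"tx": 0.02,"ty": 0,"tz": 0,"rx": 0,"ry": 0,"rz": 0,"gripper": 0.74},{"tx": 0.02,"ty": 0,"tz": 0,"rx": 0,"ry": 0,"rz": 0,"gripper": 0.74},{"tx": 0.02,"ty": 0,"tz": 0,"rx": 0,"ry": 0,"rz": 0,"gripper": 0.74},{"tx": 0.02,"ty": 0,"tz": 0,"rx": 0,"ry": 0,"rz": 0,"gripper": 0.74},{"tx": 0.02,"ty": 0,"tz": 0,"rx": 0,"ry": 0,"rz": 0,"gripper": 0.74},{"tx": 0.02,"ty": 0,"tz": 0,"rx": 0,"ry": 0,"rz": 0,"gripper": 0.74},{"tx": 0.02,"ty": 0,"tz": 0,"rx": 0,"ry": 0,"rz": 0,"gripper": 0.74},{"tx": 0.02,"ty": 0,"tz": 0,"rx": 0,"ry": 0,"rz": 0,"gripper": 0.74}]'

```text
time_s: 6.15
ee_pos: [557.5, -169.3, 3.9]
ee_rot: [180.0, -0.0, 89.9]
force: [0.1, -0.9, 1.1]
gripper_width: 11.9
gripper_force: 0.2
```

Call:
send_rows --motion '[{"tx": 0.016,"ty": 0,"tz": 0,"rx": 0,"ry": 0,"rz": 0,"gripper": 0.74},{"tx": 0.016,"ty": 0,"tz": 0,"rx": 0,"ry": 0,"rz": 0,"gripper": 0.74},{"tx": 0,"ty": 0,"tz": 0,"rx": 0,"ry": 0,"rz": 0,"gripper": 0.74},{"tx": 0,"ty": 0,"tz": 0,"rx": 0,"ry": 0,"rz": 0,"gripper": 0.74}]'

```text
time_s: 6.65
ee_pos: [557.5, -154.0, 3.9]
ee_rot: [180.0, -0.0, 89.9]
force: [-0.3, 0.2, 0.0]
gripper_width: 12.0
gripper_force: 0.0
```

```bash
python3 - <<'E'
from h import *
f=env.grab_frame("top");cv2.imwrite("pics/e_top.png",f["frame"][:,:,::-1])
H,S,V=cv2.split(cv2.cvtColor(f["frame"],cv2.COLOR_RGB2HSV))
w=((H>12)&(H<36)&(S>40)&(S<150)&(V>110));w[:240]=0;w[290:]=0;w[:,:341]=0;w[:,440:]=0
ys,xs=np.where(w);print(len(xs),xs.min(),xs.max(),np.median(ys),env.state()["ee_pos"],env.state()["force"])
for x in(345,355,365,375):print(ray(f,[(x,np.mean(ys[xs==x])+.5)],10))
E
```

```text
1088 341 439 263.0 [ 557.52664738 -154.08352086    3.92633456] [-0.13925074 -0.18910308  0.87487131]
[[558.5788554  -11.40239925]]
[[559.02731126 -36.89099098]]
[[558.19872495 -62.41492253]]
[[559.92609496 -87.9745715 ]]
```

The wedge is tracking straight, with its centre line at x≈559. I'll continue in smaller steps and watch the force.

Call:
send_rows --motion '[{"tx": 0.01,"ty": 0,"tz": 0,"rx": 0,"ry": 0,"rz": 0,"gripper": 0.74},{"tx": 0.01,"ty": 0,"tz": 0,"rx": 0,"ry": 0,"rz": 0,"gripper": 0.74},{"tx": 0.01,"ty": 0,"tz": 0,"rx": 0,"ry": 0,"rz": 0,"gripper": 0.74},{"tx": 0.01,"ty": 0,"tz": 0,"rx": 0,"ry": 0,"rz": 0,"gripper": 0.74},{"tx": 0.004,"ty": 0,"tz": 0,"rx": 0,"ry": 0,"rz": 0,"gripper": 0.74},{"tx": 0.004,"ty": 0,"tz": 0,"rx": 0,"ry": 0,"rz": 0,"gripper": 0.74},{"tx": 0,"ty": 0,"tz": 0,"rx": 0,"ry": 0,"rz": 0,"gripper": 0.74}]'

```text
time_s: 7.58
ee_pos: [557.5, -129.7, 3.9]
ee_rot: [-180.0, -0.0, 89.9]
force: [0.3, -0.5, 0.3]
gripper_width: 11.6
gripper_force: 0.0
```

Call:
send_rows --motion '[{"tx": 0.004,"ty": 0,"tz": 0,"rx": 0,"ry": 0,"rz": 0,"gripper": 0.74},{"tx": 0.004,"ty": 0,"tz": 0,"rx": 0,"ry": 0,"rz": 0,"gripper": 0.74},{"tx": 0,"ty": 0,"tz": 0,"rx": 0,"ry": 0,"rz": 0,"gripper": 0.74}]'

```text
time_s: 7.95
ee_pos: [557.5, -125.8, 3.9]
ee_rot: [-180.0, -0.0, 89.9]
force: [0.1, -0.3, 0.2]
gripper_width: 11.8
gripper_force: 0.0
```

Call:
send_rows --motion '[{"tx": 0.004,"ty": 0,"tz": 0,"rx": 0,"ry": 0,"rz": 0,"gripper": 0.74},{"tx": 0.004,"ty": 0,"tz": 0,"rx": 0,"ry": 0,"rz": 0,"gripper": 0.74},{"tx": 0,"ty": 0,"tz": 0,"rx": 0,"ry": 0,"rz": 0,"gripper": 0.74}]'

```text
time_s: 8.32
ee_pos: [557.5, -121.7, 3.9]
ee_rot: [-180.0, -0.0, 89.9]
force: [-1.2, 0.6, 0.7]
gripper_width: 12.1
gripper_force: 0.0
```

Call:
send_rows --motion '[{"tx": 0.004,"ty": 0,"tz": 0,"rx": 0,"ry": 0,"rz": 0,"gripper": 0.74},{"tx": 0.002,"ty": 0,"tz": 0,"rx": 0,"ry": 0,"rz": 0,"gripper": 0.74}]'

```text
time_s: 8.57
ee_pos: [557.6, -118.8, 3.9]
ee_rot: [180.0, -0.0, 89.9]
force: [0.1, -0.3, 0.2]
gripper_width: 11.6
gripper_force: 0.2
```

Call:
send_rows --motion '[{"tx": 0.004,"ty": 0,"tz": 0,"rx": 0,"ry": 0,"rz": 0,"gripper": 0.74},{"tx": 0.002,"ty": 0,"tz": 0,"rx": 0,"ry": 0,"rz": 0,"gripper": 0.74}]'

```text
time_s: 8.82
ee_pos: [557.6, -115.8, 3.9]
ee_rot: [180.0, -0.0, 89.9]
force: [-0.5, -0.6, -0.1]
gripper_width: 11.8
gripper_force: 0.2
```

Call:
send_rows --motion '[{"tx": 0.004,"ty": 0,"tz": 0,"rx": 0,"ry": 0,"rz": 0,"gripper": 0.74},{"tx": 0.002,"ty": 0,"tz": 0,"rx": 0,"ry": 0,"rz": 0,"gripper": 0.74}]'

```text
time_s: 9.07
ee_pos: [557.6, -112.9, 3.9]
ee_rot: [180.0, 0.0, 89.9]
force: [-1.4, -1.5, -0.1]
gripper_width: 11.8
gripper_force: 0.7
```

Call:
send_rows --motion '[{"tx": 0.002,"ty": 0,"tz": 0,"rx": 0,"ry": 0,"rz": 0,"gripper": 0.74},{"tx": 0.002,"ty": 0,"tz": 0,"rx": 0,"ry": 0,"rz": 0,"gripper": 0.74}]'

```text
time_s: 9.32
ee_pos: [557.7, -111.3, 3.9]
ee_rot: [180.0, 0.0, 89.9]
force: [-0.1, -3.8, 0.7]
gripper_width: 11.9
gripper_force: 1.6
```

Call:
send_rows --motion '[{"tx": 0.002,"ty": 0,"tz": 0,"rx": 0,"ry": 0,"rz": 0,"gripper": 0.74},{"tx": 0.002,"ty": 0,"tz": 0,"rx": 0,"ry": 0,"rz": 0,"gripper": 0.74}]'

```text
time_s: 9.57
ee_pos: [557.7, -109.4, 4.0]
ee_rot: [180.0, 0.0, 89.9]
force: [0.1, -6.0, -0.7]
gripper_width: 11.5
gripper_force: 2.7
```

The push force has risen to about 6 N, so the wedge is snug. I'll back off, rise, and go over the corner to test.

Call:
send_rows --motion '[{"tx": -0.02,"ty": 0,"tz": 0,"rx": 0,"ry": 0,"rz": 0,"gripper": 0.74},{"tx": -0.03,"ty": 0,"tz": 0,"rx": 0,"ry": 0,"rz": 0,"gripper": 0.74},{"tx": 0,"ty": 0,"tz": -0.06,"rx": 0,"ry": 0,"rz": 0,"gripper": 1},{"tx": 0,"ty": 0,"tz": -0.08,"rx": 0,"ry": 0,"rz": 0,"gripper": 1},{"tx": 0,"ty": 0,"tz": -0.08,"rx": 0,"ry": 0,"rz": 0,"gripper": 1},{"tx": 0.06,"ty": 0.016,"tz": 0,"rx": 0,"ry": 0,"rz": 0,"gripper": 1},{"tx": 0.08,"ty": 0,"tz": 0,"rx": 0,"ry": 0,"rz": 0,"gripper": 1},{"tx": 0.08,"ty": 0,"tz": 0,"rx": 0,"ry": 0,"rz": 0,"gripper": 1},{"tx": 0.08,"ty": 0,"tz": 0,"rx": 0,"ry": 0,"rz": 0,"gripper": 1},{"tx": 0.02,"ty": 0,"tz": 0,"rx": 0,"ry": 0,"rz": 0,"gripper": 1},{"tx": 0,"ty": 0,"tz": 0.03,"rx": 0,"ry": 0,"rz": 0,"gripper": 1},{"tx": 0,"ty": 0,"tz": 0,"rx": 0,"ry": 0,"rz": 0,"gripper": 1}]'

```text
time_s: 11.08
ee_pos: [564.6, 24.8, 97.1]
ee_rot: [-179.8, 0.0, 89.8]
force: [-0.7, -0.7, 0.3]
gripper_width: 0.7
gripper_force: 0.0
```

```bash
python3 - <<'E'
from h import *
s=env.state();print(s["ee_pos"],s["force"])
a=env.grab_frame("top")["frame"][190:360,200:460];cv2.imwrite("pics/g1.png",cv2.resize(a,None,fx=3,fy=3)[:,:,::-1])
E
```

```text
[564.62011035  24.79322633  97.13895811] [-0.68698942 -0.74471527  0.33699282]
```

View pics/g1.png

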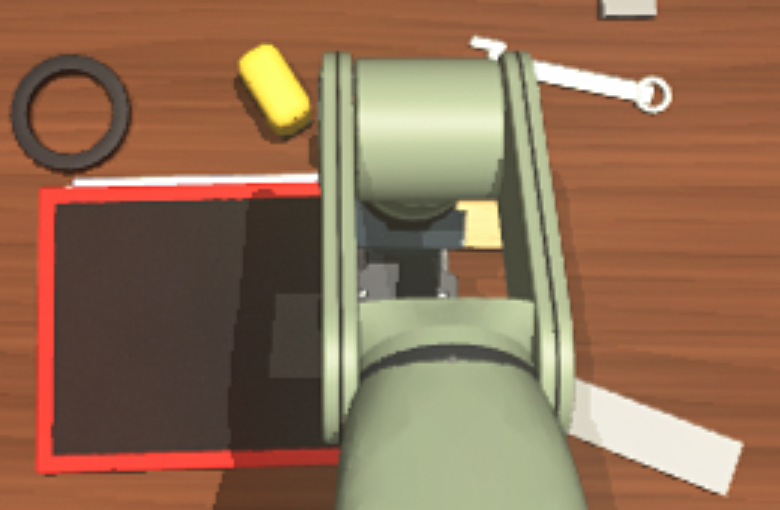

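The hand is over the unit's corner. The unit's left rim is unchanged at crop (41,188), so it hasn't moved. The wedge shows at crop (485,225), and the tape measure is well below the gripper. Now I'll press down slowly.

Call:
send_rows --motion '[{"tx": 0,"ty": 0,"tz": 0.014,"rx": 0,"ry": 0,"rz": 0,"gripper": 1},{"tx": 0,"ty": 0,"tz": 0.01,"rx": 0,"ry": 0,"rz": 0,"gripper": 1},{"tx": 0,"ty": 0,"tz": 0.004,"rx": 0,"ry": 0,"rz": 0,"gripper": 1},{"tx": 0,"ty": 0,"tz": 0,"rx": 0,"ry": 0,"rz": 0,"gripper": 1}]'

```text
time_s: 11.62
ee_pos: [565.9, 26.0, 84.8]
ee_rot: [-180.0, -0.0, 89.9]
force: [0.8, -0.6, 0.7]
gripper_width: 0.4
gripper_force: 0.0
```

Call:
send_rows --motion '[{"tx": 0,"ty": 0,"tz": 0.002,"rx": 0,"ry": 0,"rz": 0,"gripper": 1},{"tx": 0,"ty": 0,"tz": 0.002,"rx": 0,"ry": 0,"rz": 0,"gripper": 1}]'

```text
time_s: 11.88
ee_pos: [566.0, 26.1, 83.0]
ee_rot: [180.0, -0.0, 89.9]
force: [0.1, -1.4, 0.1]
gripper_width: 0.0
gripper_force: 0.0
```

Call:
send_rows --motion '[{"tx": 0,"ty": 0,"tz": 0.002,"rx": 0,"ry": 0,"rz": 0,"gripper": 1}]'

```text
time_s: 12.0
ee_pos: [566.0, 26.1, 82.0]
ee_rot: [180.0, -0.0, 89.9]
force: [-0.2, 0.6, 0.2]
gripper_width: 0.4
gripper_force: 0.0
```

Call:
send_rows --motion '[{"tx": 0,"ty": 0,"tz": 0.002,"rx": 0,"ry": 0,"rz": 0,"gripper": 1},{"tx": 0,"ty": 0,"tz": 0.002,"rx": 0,"ry": 0,"rz": 0,"gripper": 1}]'

```text
time_s: 12.25
ee_pos: [565.9, 26.1, 79.8]
ee_rot: [-180.0, -0.0, 89.9]
force: [0.3, -0.1, 0.2]
gripper_width: 0.6
gripper_force: 0.0
```

Call:
send_rows --motion '[{"tx": 0,"ty": 0,"tz": 0.001,"rx": 0,"ry": 0,"rz": 0,"gripper": 1}]'

```text
time_s: 12.38
ee_pos: [565.9, 26.1, 79.6]
ee_rot: [-180.0, -0.0, 89.9]
force: [-0.1, -0.7, 3.3]
gripper_width: 0.4
gripper_force: 1.8
```

Call:
send_rows --motion '[{"tx": 0,"ty": 0,"tz": 0.001,"rx": 0,"ry": 0,"rz": 0,"gripper": 1}]'

```text
time_s: 12.5
ee_pos: [566.0, 26.1, 79.6]
ee_rot: [180.0, -0.0, 89.9]
force: [-2.5, -0.7, 8.1]
gripper_width: 0.6
gripper_force: 3.5
```

Call:
send_rows --motion '[{"tx": 0,"ty": 0,"tz": 0.001,"rx": 0,"ry": 0,"rz": 0,"gripper": 1},{"tx": 0,"ty": 0,"tz": 0,"rx": 0,"ry": 0,"rz": 0,"gripper": 1},{"tx": 0,"ty": 0,"tz": 0,"rx": 0,"ry": 0,"rz": 0,"gripper": 1},{"tx": 0,"ty": 0,"tz": 0,"rx": 0,"ry": 0,"rz": 0,"gripper": 1},{"tx": 0,"ty": 0,"tz": 0,"rx": 0,"ry": 0,"rz": 0,"gripper": 1},{"tx": 0,"ty": 0,"tz": 0,"rx": 0,"ry": 0,"rz": 0,"gripper": 1}]'

```text
time_s: 13.25
ee_pos: [566.0, 26.0, 79.5]
ee_rot: [180.0, -0.0, 89.9]
force: [-1.8, 0.2, 7.5]
gripper_width: 0.0
gripper_force: 3.7
```

Call:
send_rows --motion '[{"tx": 0,"ty": 0,"tz": 0.001,"rx": 0,"ry": 0,"rz": 0,"gripper": 1},{"tx": 0,"ty": 0,"tz": 0.001,"rx": 0,"ry": 0,"rz": 0,"gripper": 1},{"tx": 0,"ty": 0,"tz": 0,"rx": 0,"ry": 0,"rz": 0,"gripper": 1},{"tx": 0,"ty": 0,"tz": 0,"rx": 0,"ry": 0,"rz": 0,"gripper": 1},{"tx": 0,"ty": 0,"tz": 0,"rx": 0,"ry": 0,"rz": 0,"gripper": 1},{"tx": 0,"ty": 0,"tz": 0,"rx": 0,"ry": 0,"rz": 0,"gripper": 1}]'

```text
time_s: 14.0
ee_pos: [566.0, 26.0, 79.4]
ee_rot: [179.9, -0.0, 89.9]
force: [-3.4, -0.2, 12.7]
gripper_width: 0.4
gripper_force: 6.3
```

At 12.7 N the corner gave only about 0.2 mm, so it no longer rocks. I'll release straight up and move clear.

Call:
send_rows --motion '[{"tx": 0,"ty": 0,"tz": -0.01,"rx": 0,"ry": 0,"rz": 0,"gripper": 1},{"tx": 0,"ty": 0,"tz": -0.05,"rx": 0,"ry": 0,"rz": 0,"gripper": 1},{"tx": 0,"ty": 0,"tz": -0.08,"rx": 0,"ry": 0,"rz": 0,"gripper": 1},{"tx": 0,"ty": 0,"tz": -0.08,"rx": 0,"ry": 0,"rz": 0,"gripper": 1},{"tx": 0,"ty": 0,"tz": -0.08,"rx": 0,"ry": 0,"rz": 0,"gripper": 1},{"tx": -0.08,"ty": 0,"tz": 0,"rx": 0,"ry": 0,"rz": 0,"gripper": 1},{"tx": -0.09,"ty": -0.03,"tz": 0,"rx": 0,"ry": 0,"rz": 0,"gripper": 1},{"tx": -0.09,"ty": -0.03,"tz": 0,"rx": 0,"ry": 0,"rz": 0,"gripper": 1},{"tx": -0.09,"ty": -0.03,"tz": 0,"rx": 0,"ry": 0,"rz": 0,"gripper": 1},{"tx": -0.09,"ty": -0.03,"tz": 0,"rx": 0,"ry": 0,"rz": 0,"gripper": 1},{"tx": -0.09,"ty": -0.03,"tz": 0,"rx": 0,"ry": 0,"rz": 0,"gripper": 1},{"tx": -0.08,"ty": -0.03,"tz": 0,"rx": 0,"ry": 0,"rz": 0,"gripper": 1}]'

```text
time_s: 15.5
ee_pos: [474.6, -280.3, 227.2]
ee_rot: [180.0, -0.0, 89.8]
force: [0.2, 0.3, 0.2]
gripper_width: 0.3
gripper_force: 0.0
```

```bash
python3 - <<'E'
from h import *
s=env.state();print(s["ee_pos"],s["force"])
f=env.grab_frame("top");a=f["frame"][190:360,200:460];cv2.imwrite("pics/g2.png",cv2.resize(a,None,fx=3,fy=3)[:,:,::-1])
H,S,V=cv2.split(cv2.cvtColor(f["frame"],cv2.COLOR_RGB2HSV))
r=((H<6)|(H>174))&(S>170)&(V>170)
n,l,st,_=cv2.connectedComponentsWithStats(r.astype(np.uint8));k=l[300,338] or l[300,340]
q=cv2.approxPolyDP(cv2.convexHull(np.argwhere(l==k)[:,::-1].astype(np.int32)),4,True)[:,0];print(q.tolist())
w=(H>12)&(H<36)&(S>40)&(S<150)&(V>110);w[:250]=0;w[280:]=0;w[:,:342]=0;w[:,400:]=0
ys,xs=np.where(w);print(xs.max(),[ray(f,[(x,ys[xs==x].mean()+.5)],12)[0].round(1) for x in(345,360,375)],ray(f,[(xs.max()+1,264)],18))
E
```

```text
[ 474.58313199 -280.29920372  227.15173402] [0.21287885 0.33111377 0.2253042 ]
[[342, 342], [212, 347], [213, 253], [338, 250]]
376 [array([558.4, -11.3]), array([559. , -49.4]), array([559.7, -87.7])] [[557.89268161 -91.9194329 ]]
```

View pics/g2.png

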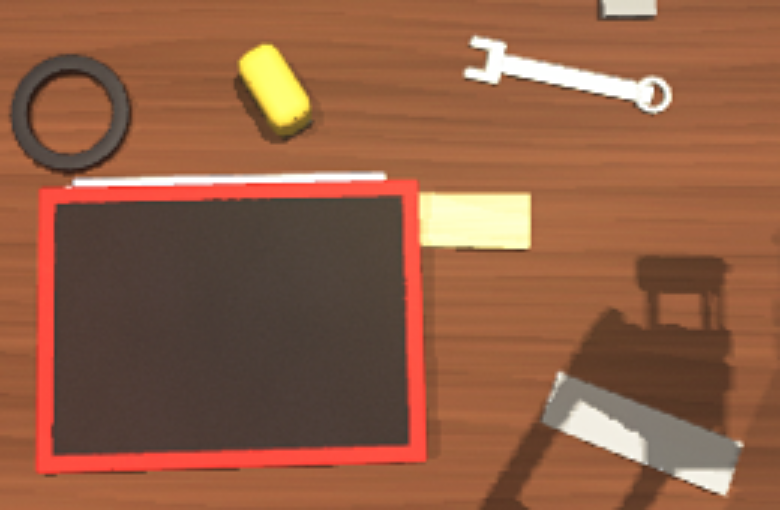

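The wedge, at crop (475,220), lies straight under the corner with its thick end at y≈-92. The unit's rim and the other things are where they were, and the hand is clear. I'll let it settle and hand in.

Call:
send_rows --motion '[{"tx": 0,"ty": 0,"tz": 0,"rx": 0,"ry": 0,"rz": 0,"gripper": 1},{"tx": 0,"ty": 0,"tz": 0,"rx": 0,"ry": 0,"rz": 0,"gripper": 1},{"tx": 0,"ty": 0,"tz": 0,"rx": 0,"ry": 0,"rz": 0,"gripper": 1},{"tx": 0,"ty": 0,"tz": 0,"rx": 0,"ry": 0,"rz": 0,"gripper": 1}]'

```text
time_s: 16.05
ee_pos: [475.6, -278.0, 227.5]
ee_rot: [180.0, -0.0, 89.9]
force: [-0.4, 0.7, 0.6]
gripper_width: 0.1
gripper_force: 0.0
```

```bash
python3 -c "
from workcell import env
print(env.job_done())"
```

```text
the job is handed in; nothing more can be done
None
```

The wedge is snug under the orange foot (final push about 6 N), the corner gave only about 0.2 mm under a 12.7 N press, nothing else moved, and I handed the job in with the hand clear; no verdict was returned.

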